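# Check a bicycle brake lever's stop

## Task

Check the orange brake lever on the handlebar held in the red bench stand: with the closed fingers against its outer side, near its free end, press it in towards the rubber grip as far as it will go (it stops short of the grip) and hold it firmly against that stop for two seconds, without forcing it. Then ease it back out with the fingers, never letting it snap back, until it is fully out, and move clear. Press from outside only: do not pinch the lever or touch its inner side, the bar, the grip or the stand, and leave the bottle, wrench and tape measure where they are.

Things in the scene. Friction and masses are not known exactly. Their poses are not given: they have to be found in the camera images.
- bar: Fixed red bench stand with a steel handlebar end. Origin on the table under the bar's axis. Bar 22 mm thick, level along y from -180 to 160 mm, axis 130 mm up; black rubber grip 32 mm thick (collars 38) from y = 28 to 160. Stand post with dark clamp (50 x 45 mm, 158 mm high) at y = -120, foot 130 x 100 x 14 mm. The lever is on the -x side, free end towards +y.
- perch: Black lever holder clamped round the bare bar between stand and grip; origin on the bar's axis, axes parallel to the bar's (its place along the bar varies). Fixed during a run. It reaches 42 mm to -x and 50 mm to -y, and 16 mm up and down from the bar's axis.
- lever_pivot (a point): Centre of the lever's upright pivot pin, 32 mm to the bar's -x side of the bar's axis, at the height of the bar's axis (130 mm above the table). Fixed during a run.
- brake_lever (a joint): Lever angle, rad: 0 = fully out (rest), grows as pressed in (clockwise seen from above), 0.34 = firm stop. A spring pushes it out: 0.15 N m at 0, 0.49 N m at the stop (2 to 6 N when pressed 85 mm from the pivot); let go, it snaps out. The blade points outwards (-x) from the bar's +y by 0.42 rad at 0 and 0.08 rad at the stop, then 17 mm short of the grip.
- lever_tip (a point): Centre of the 16 mm ball at the free end of the lever, 100 mm from the pivot. The orange blade runs straight from the pivot to it, 16 mm high, upright, 12 mm thick; a dark strip, 80 mm long, on its inner side (facing the bar) is not to be touched. It turns with the lever.
- lever_press (a point): Point on the orange blade's outer face (6 mm out from the pivot's plane) where to press: 85 mm from the pivot along the blade, half-way up it (130 mm above the table). It turns with the lever.
- oil_bottle: Loose yellow oil bottle with red cap, 38 mm diameter, 115 mm tall, upright beyond the grip's end; origin at the centre of its underside.
- wrench: Loose steel wrench, 150 mm long, flat on the table on the lever's side of the bar; origin under its middle, x along it.
- tape: Loose yellow tape measure, 66 x 66 x 34 mm, on the table on the bar's far side from the lever; origin at the centre of its underside.
There are look-alikes about, which are no part of the job. What is shaped like the oil_bottle but blue is not meant.

How it is judged:
On the way, in this order (a step that is already met when the one before it is completed fails the run):
1. the lever is held against its stop by the fingers on its outer side for at least 1 s (value of joint brake_lever above 0.32 rad and contact force between the fingers and brake_lever above 3 N), for 1 s.
2. the lever has been eased fully out (value of joint brake_lever below 0.03 rad), for 0.1 s.
At the end, for the whole second after the job is handed in: After having been held at its stop for at least 1 s and eased out, the lever rests fully out (below 0.03 rad), and bottle, wrench and tape measure are within 15 mm of where they started, the bottle upright (value of joint brake_lever below 0.03 rad and angle between oil_bottle's own z axis and vertical below 0.1 rad and distance of each of oil_bottle, wrench, tape from where it was at the start of the episode below 0.015 m); the robot touches nothing.
It fails at once if the lever's inner side is touched (pinched, or fingers put between lever and bar; over 1 N) (contact force between any of the arm, the fingers and brake_lever_c3 above 1 N).
It fails at once if the bar, grip or stand is pressed by the robot (over 3 N) (contact force between any of the arm, the fingers and bar above 3 N).
It fails at once if the lever is forced (over 60 N) (contact force between any of the arm, the fingers and brake_lever above 60 N).
It fails at once if the lever snaps back out (faster than 3 rad/s) (velocity of joint brake_lever below -3 rad/s).
It fails at once if a bystander is moved by more than 15 mm or lifted (distance of any of oil_bottle, wrench, tape from where it was at the start of the episode above 0.015 m).
It also fails if it takes over 45 s, if anything falls off the work surface, if the arm or the gripper's body presses on something with over 40 N, if the wrist force passes 120 N, or if a joint passes its speed limit or range.

## Robot

A 6-joint arm with a two-finger parallel gripper is mounted at the origin on the work surface. World frame = base frame: x ahead of the robot, y to its left, z up, the work surface at z = 0. Lengths are in m, angles in rad, forces in N, time in s.
With the tool pointing down it reaches from about 0.3 to 0.825 m from the base axis. Payload 5.4 kg.
Tool frame: the origin (TCP) lies at the very end of the fingers, on their centre line; the grasp point (between the pads) lies 19 mm behind it; z points along the fingers, y is the direction in which the jaws open and shut (so a half turn about z gives the same grasp; the last joint's range is limited). The gripper opens to 92 mm and grips with 3 to 60 N. Pads are 20 mm wide; open, the fingers measure 128 mm over their backs; the gripper's body (75 mm by 189 mm) begins 69 mm behind the grasp point.
Start: joints at [-1.404, 0.158, 1.597, -0, 1.386, -0.21], TCP at [0.212, -0.535, 0.215] pointing down, gripper open.
Joint ranges: [-2.91, 2.91], [-0.94, 2.29], [0.18, 2.7], [-1.29, 4.43], [0.17, 2.64], [-3, 3]. Speed limits (rad/s): [2.57, 2.57, 3.14, 3.14, 3.14, 3.14].

## Interface

Orientations are given as a unit quaternion [w, x, y, z].
In Python, from plant import sensors, vision, env gives the robot as it stands.
- The arm moves only by the tool carry_out, never from a script. Its argument "motion" is a list of rows, each an object of numbers: "x", "y", "z": the shift along the tool's x, y, z in cm; "rx", "ry", "rz": the turn, a rotation vector about the tool's x, y, z in degrees. A call has 1 to 8 rows; each row shifts and turns the commanded pose from where the row before left it, along the tool's axes as they then stand; what a row does not reach is not made up. A row lasts 1/12 s, in which the tool goes at most 41.7 mm and 7.16 degrees, less where a joint would pass 70% of its speed; a pose out of reach is approached as far as the arm can. A call with a gripper value outside its range is refused whole. "hand" is the finger opening in cm, from 0 to 9.19, set as the call begins (left out, the last holds). The fingers move at their own pace and stop on an object; "newtons" is the grip in N (left out, the last holds). Time passes only in rows, so rows that do not move let the fingers close. It gives the time, the measured TCP pose, the force and the opening at its end, in the units of the state.
- sensors.get_state(): the state, without advancing time (a new reading comes with each control period).
- vision.camera(name): name is "scene" or "top" or "wrist"; returns (picture, depth): 400x640x3 uint8, red, green, blue; 400x640 float32, m along the optical axis (not along the pixel's ray), 0 where there is no reading.
- vision.camera_info(name): a dict with "K" (3x3 intrinsics, pixels), "T" (4x4, takes a point from camera to world coordinates); the wrist camera has in their place "mount" (4x4, takes a point from camera to tool coordinates, whose origin is the TCP and whose axes are the flange's). Camera axes: x right, y up, looking along -z (the intrinsics and any distortion apply to the point x, -y, -z); pixel columns grow to the right and rows downward; lengths in m; the calibration is good to about 2 mm. A picture is of the moment at which its call begins: read the wrist's pose just before it. camera_info takes no time and is no camera call.
- env.finish_job(): hands the job in, once; it reports no verdict.
The state is a dict: "time_s": time; "q": joint angles; "qvel": joint speeds; "tau": joint torques, N m; "eef_pos": TCP position; "tool_rot": TCP orientation; "ft_force": force on the tool from outside, world axes, zero at the start; "moment": the same for the moment, N m; "finger_gap": finger opening in m.
Only numpy, scipy, OpenCV 4.12 (cv2) and the standard library are available. Lean on these libraries where they do the work, as an engineer would, in place of code of your own. Each camera call takes 0.05 s, during which the arm holds its last target. There are 200 camera calls.

## Working session

There is one attempt and no reset: what is moved stays moved. The work goes in short steps, Python scripts to look and compute and a tool call to move; the robot and the scene stay as the last step left them, time stands still between calls to the robot, and variables do not carry over. Pictures are saved under pics/ and viewed, about 8 in all and at most 12, crops included, and the job is handed in when it is done.

Besides the shell and the picture viewer there is one more tool, called after ">>>" by a JSON object that holds its "api" and its "payload". carry_out: Moves the arm, as the interface text tells. Its arguments: {"type":"object","properties":{"motion":{"type":"array"},"hand":{"type":"number"},"newtons":{"type":"number"}},"required":["motion"]}

```bash
mkdir -p pics; ls
python3 - <<'E'
from plant import sensors, vision, env
import cv2,numpy as np
s=sensors.get_state();print(s)
for n in("scene","top"):
    p,d=vision.camera(n);cv2.imwrite(f"pics/{n}0.png",p[:,:,::-1]);np.savez(f"{n}0.npz",p=p,d=d,**vision.camera_info(n))
    i=vision.camera_info(n);print(n,i)
E
```

```text
pics
{'time_s': 0.0, 'q': array([-1.40408953e+00,  1.59070873e-01,  1.59819968e+00, -2.45594238e-05,
        1.38621554e+00, -2.10057173e-01]), 'qvel': array([ 0.00167768, -0.00130906,  0.00075505,  0.00158187,  0.00313153,
       -0.00028299]), 'tau': array([-2.40288973e-03, -3.85570550e+01, -3.22108698e+01,  7.01114209e-02,
        3.80035629e-02, -1.26148789e-04]), 'eef_pos': array([ 0.21144023, -0.5340425 ,  0.21362298]), 'tool_rot': array([-9.46762984e-04,  9.82307662e-01,  1.87271892e-01,  8.45266282e-06]), 'ft_force': array([0.06745489, 0.49136101, 0.8395057 ]), 'moment': array([-0.01734351, -0.03645495, -0.01588287]), 'finger_gap': 0.09187637614333367}
scene {'K': array([[475.4709251 ,   0.        , 314.57971165],
       [  0.        , 475.4709251 , 194.64786215],
       [  0.        ,   0.        ,   1.        ]]), 'T': array([[-0.83187149, -0.47136275,  0.2929283 ,  0.87251033],
       [ 0.5547698 , -0.69218138,  0.46164424,  0.45659325],
       [-0.01484238,  0.54653645,  0.83730377,  0.79893609],
       [ 0.        ,  0.        ,  0.        ,  1.        ]])}
top {'K': array([[503.00935333,   0.        , 319.42221675],
       [  0.        , 503.00935333, 193.38481083],
       [  0.        ,   0.        ,   1.        ]]), 'T': array([[-0.03044111,  0.99688618, -0.07274126,  0.55476554],
       [-0.9993371 , -0.02890054,  0.0221386 ,  0.05765675],
       [ 0.0199674 ,  0.07336696,  0.99710511,  1.14472899],
       [ 0.        ,  0.        ,  0.        ,  1.        ]])}
```

View pics/scene0.png

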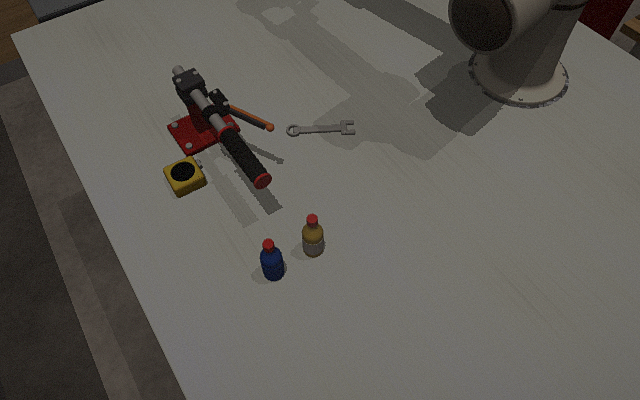

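View pics/top0.png

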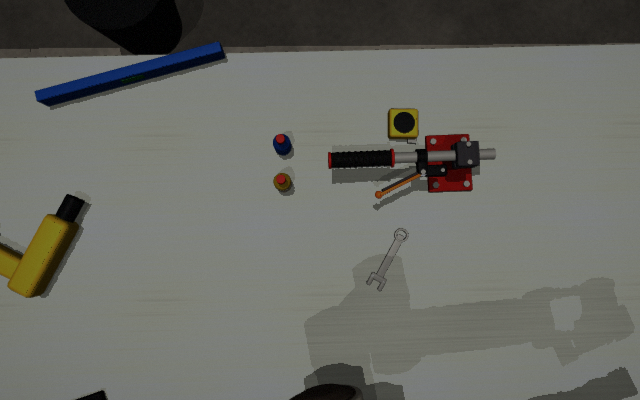

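The scene view shows the lever's tip ball at about (270,127) and the grip end at (262,181). In the top view the tip is at about (379,194), the grip runs from (330,160) to (394,157), the oil bottle is at (283,182) and the wrench runs from (401,235) to (376,285). Next I'll enlarge both.

Run:
```python
import cv2,numpy as np
a=cv2.imread("pics/scene0.png")[55:205,150:300];b=cv2.imread("pics/top0.png")[120:220,320:500]
a=cv2.resize(a,None,fx=4,fy=4,interpolation=cv2.INTER_CUBIC);b=cv2.resize(b,None,fx=4.4,fy=4.4,interpolation=cv2.INTER_CUBIC)
cv2.imwrite("pics/sc.png",cv2.convertScaleAbs(a,alpha=1.8));cv2.imwrite("pics/tc.png",cv2.convertScaleAbs(b,alpha=1.8))
# orange masks
for n in("scene","top"):
    f=np.load(n+"0.npz");h=cv2.cvtColor(f["p"],cv2.COLOR_RGB2HSV)
    m=(h[...,0]>5)&(h[...,0]<16)&(h[...,1]>150)&(h[...,2]>60)
    x0,x1,y0,y1=(150,300,55,205) if n=="scene" else (320,500,120,220)
    v,u=np.nonzero(m[y0:y1,x0:x1]);u+=x0;v+=y0
    K,T,d=f["K"],f["T"],f["d"]
    z=d[v,u];P=np.c_[(u-K[0,2])/K[0,0]*z,-(v-K[1,2])/K[1,1]*z,-z]@T[:3,:3].T+T[:3,3]
    o=np.argsort(P[:,1]);print(n,len(u));print(np.c_[u,v,P.round(3)][o][::max(1,len(o)//25)])
```

```text
scene 165
[[ 1.86e+02  1.23e+02  7.28e-01 -2.89e-01  1.70e-02]
 [ 2.30e+02  1.06e+02  6.63e-01 -1.65e-01  1.39e-01]
 [ 2.32e+02  1.07e+02  6.60e-01 -1.61e-01  1.38e-01]
 [ 2.34e+02  1.08e+02  6.59e-01 -1.56e-01  1.39e-01]
 [ 2.36e+02  1.09e+02  6.57e-01 -1.52e-01  1.38e-01]
 [ 2.38e+02  1.09e+02  6.54e-01 -1.50e-01  1.38e-01]
 [ 2.39e+02  1.11e+02  6.54e-01 -1.45e-01  1.37e-01]
 [ 2.43e+02  1.11e+02  6.48e-01 -1.40e-01  1.38e-01]
 [ 2.44e+02  1.13e+02  6.49e-01 -1.35e-01  1.38e-01]
 [ 2.45e+02  1.13e+02  6.48e-01 -1.32e-01  1.40e-01]
 [ 2.48e+02  1.14e+02  6.45e-01 -1.26e-01  1.40e-01]
 [ 2.50e+02  1.16e+02  6.43e-01 -1.23e-01  1.37e-01]
 [ 2.53e+02  1.16e+02  6.40e-01 -1.17e-01  1.40e-01]
 [ 2.55e+02  1.17e+02  6.38e-01 -1.12e-01  1.40e-01]
 [ 2.56e+02  1.19e+02  6.38e-01 -1.09e-01  1.37e-01]
 [ 2.59e+02  1.19e+02  6.33e-01 -1.06e-01  1.37e-01]
 [ 2.61e+02  1.20e+02  6.32e-01 -1.01e-01  1.39e-01]
 [ 2.63e+02  1.21e+02  6.30e-01 -9.70e-02  1.38e-01]
 [ 2.67e+02  1.22e+02  6.24e-01 -9.20e-02  1.36e-01]
 [ 2.66e+02  1.24e+02  6.28e-01 -9.00e-02  1.35e-01]
 [ 2.67e+02  1.24e+02  6.28e-0
[... 1187 characters left out ...]
 1.40e-01]
 [ 3.91e+02  1.87e+02  6.37e-01 -1.09e-01  1.38e-01]
 [ 3.89e+02  1.91e+02  6.29e-01 -1.05e-01  1.36e-01]
 [ 3.87e+02  1.92e+02  6.27e-01 -1.01e-01  1.38e-01]
 [ 3.85e+02  1.92e+02  6.27e-01 -9.70e-02  1.36e-01]
 [ 3.83e+02  1.93e+02  6.25e-01 -9.30e-02  1.38e-01]
 [ 3.81e+02  1.92e+02  6.28e-01 -8.90e-02  1.35e-01]
 [ 3.80e+02  1.92e+02  6.28e-01 -8.70e-02  1.36e-01]
 [ 3.80e+02  1.95e+02  6.21e-01 -8.60e-02  1.38e-01]
 [ 3.79e+02  1.97e+02  6.18e-01 -8.50e-02  1.35e-01]
 [ 3.78e+02  1.95e+02  6.22e-01 -8.20e-02  1.38e-01]
 [ 3.77e+02  1.91e+02  6.30e-01 -8.10e-02  1.36e-01]
 [ 3.77e+02  1.94e+02  6.24e-01 -8.00e-02  1.38e-01]
 [ 3.76e+02  1.94e+02  6.24e-01 -7.90e-02  1.37e-01]]
```

View pics/sc.png

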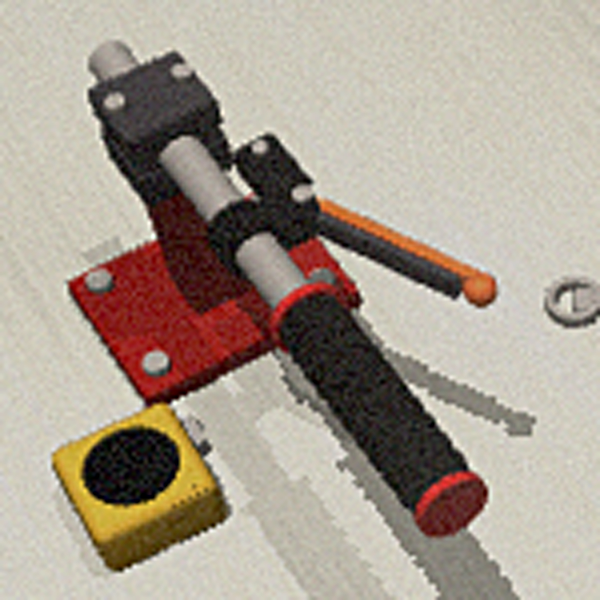

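View pics/tc.png

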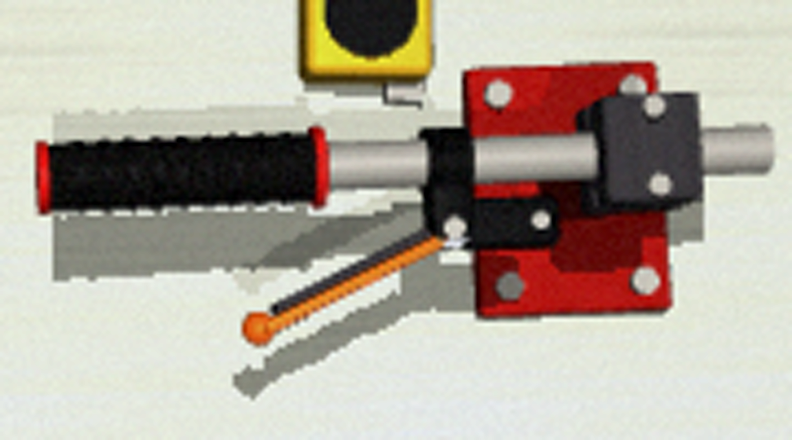

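The crops show, in full-image pixels, the tip ball at scene (270,127.5) and top (378.6,194.5), and the pivot pin at scene (225.5,102.5) and top (423.4,171.8). In the top view the grip axis runs from (329.5,160.2) to (392.7,157.5). I'll triangulate these points.

```bash
cat > h.py <<'E'
import numpy as np
C={n:np.load(n+"0.npz") for n in("scene","top")}
def ray(n,u,v):
    K,T=C[n]["K"],C[n]["T"]
    d=T[:3,:3]@[(u-K[0,2])/K[0,0],-(v-K[1,2])/K[1,1],-1];return T[:3,3],d/np.linalg.norm(d)
def tri(a,b):
    A=B=0
    for o,d in(ray("scene",*a),ray("top",*b)):
        M=np.eye(3)-np.outer(d,d);A=A+M;B=B+M@o
    p=np.linalg.solve(A,B);return p,[round(float(np.linalg.norm((np.eye(3)-np.outer(d,d))@(p-o)))*1e3,1) for o,d in(ray("scene",*a),ray("top",*b))]
def atz(n,u,v,z):
    o,d=ray(n,u,v);return o+d*(z-o[2])/d[2]
E
python3 - <<'E'
from h import *
tip=tri((270,127.5),(378.6,194.5));piv=tri((225.5,102.5),(423.4,171.8));print("tip",tip,"pin",piv)
t=atz("top",378.6,194.5,.13);p=atz("top",423.4,171.8,.146);print(t,p)
g=[atz("top",*q,.13) for q in((329.5,160.2),(392.7,157.5))];print("grip",g)
# bar direction: depth points of bare bar+grip
f=C["top"];K,T,d=f["K"],f["T"],f["d"]
v,u=np.mgrid[150:170,332:412].reshape(2,-1);z=d[v,u]
P=np.c_[(u-K[0,2])/K[0,0]*z,-(v-K[1,2])/K[1,1]*z,-z]@T[:3,:3].T+T[:3,3];P=P[P[:,2]>.125]
xs=[];
ys=np.arange(-.19,.02,.01)
for y in ys:
    q=P[abs(P[:,1]-y)<.005]; xs.append([y,q[:,0].min(),q[:,0].max(),q[:,2].max()] if len(q) else [y,0,0,0])
print(np.round(xs,3))
e=g[0]-g[1];print("bar yaw deg",np.degrees(np.arctan2(-e[0],e[1])))
e=t-p;print("lever len",np.hypot(*e[:2]),"ang deg",np.degrees(np.arctan2(-e[0],e[1])))
for n,q in dict(bottle=(283,182,.115),w1=(401,235,.005),w2=(376,285,.005)).items():print(n,atz("top",*q))
E
```

```text
tip (array([ 0.62318484, -0.08517162,  0.12671726]), [0.1, 0.1]) pin (array([ 0.66581516, -0.17582906,  0.14024553]), [0.2, 0.2])
[ 0.62304842 -0.08476779  0.13      ] [ 0.66497407 -0.17436394  0.146     ]
grip [array([0.69584283, 0.012574  , 0.13      ]), array([ 0.69782289, -0.11654938,  0.13      ])]
[[-0.19   0.     0.     0.   ]
 [-0.18   0.     0.     0.   ]
 [-0.17   0.     0.     0.   ]
 [-0.16   0.     0.     0.   ]
 [-0.15   0.687  0.708  0.143]
 [-0.14   0.687  0.708  0.143]
 [-0.13   0.687  0.709  0.144]
 [-0.12   0.68   0.711  0.15 ]
 [-0.11   0.68   0.714  0.151]
 [-0.1    0.681  0.714  0.149]
 [-0.09   0.681  0.713  0.148]
 [-0.08   0.681  0.711  0.149]
 [-0.07   0.681  0.712  0.148]
 [-0.06   0.681  0.713  0.149]
 [-0.05   0.68   0.712  0.15 ]
 [-0.04   0.68   0.713  0.148]
 [-0.03   0.68   0.711  0.148]
 [-0.02   0.681  0.711  0.148]
 [-0.01   0.681  0.712  0.151]
 [ 0.     0.68   0.711  0.151]
 [ 0.01   0.681  0.709  0.148]]
bar yaw deg 0.8785445059285494
lever len 0.09892032346269655 ang deg 25.07678871598582
bottle [0.65548595 0.10885748 0.115     ]
w1 [ 0.5380441  -0.14958137  0.005     ]
w2 [ 0.42787452 -0.08848455  0.005     ]
```

>>> {"api": "carry_out", "payload": {"motion": [{"rz":5.4},{"rz":5.4},{"rz":5.4},{"rz":5.4},{"x":2.5,"y":-2.8},{"x":2.5,"y":-2.8},{"x":2.5,"y":-2.8},{"x":2.5,"y":-2.8}], "hand": 0, "newtons": 40}}

```text
$.motion[0]: bad value
```

>>> {"api": "carry_out", "payload": {"motion": [{"x":2.5,"y":-2.8},{"x":2.5,"y":-2.8},{"x":2.5,"y":-2.8},{"x":2.5,"y":-2.8},{"x":2.5,"y":-2.8},{"x":2.5,"y":-2.8},{"x":2.5,"y":-2.8},{"x":2.5,"y":-2.8}]}}

```text
$.motion[0]: bad value
```

>>> {"api": "carry_out", "payload": {"motion": [{"x":2.5,"y":-2.8},{"x":2.5,"y":-2.8},{},{}]}}

```text
$.motion[0]: bad value
```

>>> {"api": "carry_out", "payload": {"motion": [{"x":0,"y":0,"z":0,"rx":0,"ry":0,"rz":5.4},{"x":0,"y":0,"z":0,"rx":0,"ry":0,"rz":5.4},{"x":0,"y":0,"z":0,"rx":0,"ry":0,"rz":5.4},{"x":0,"y":0,"z":0,"rx":0,"ry":0,"rz":5.4},{"x":2.5,"y":-2.8,"z":0,"rx":0,"ry":0,"rz":0},{"x":2.5,"y":-2.8,"z":0,"rx":0,"ry":0,"rz":0},{"x":2.5,"y":-2.8,"z":0,"rx":0,"ry":0,"rz":0},{"x":2.5,"y":-2.8,"z":0,"rx":0,"ry":0,"rz":0}], "hand": 0, "newtons": 40}}

```text
time_s: 0.77
eef_pos: [0.3121, -0.4211, 0.2141]
tool_rot: [-0.0, 1.0, -0.001, -0.0]
ft_force: [-0.2, 0.4, 0.0]
finger_gap: 0.0406
```

>>> {"api": "carry_out", "payload": {"motion": [{"x":2.5,"y":-2.8,"z":0,"rx":0,"ry":0,"rz":0},{"x":2.5,"y":-2.8,"z":0,"rx":0,"ry":0,"rz":0},{"x":2.5,"y":-2.8,"z":0,"rx":0,"ry":0,"rz":0},{"x":2.5,"y":-2.8,"z":0,"rx":0,"ry":0,"rz":0},{"x":2.5,"y":-2.8,"z":0,"rx":0,"ry":0,"rz":0},{"x":2.5,"y":-2.8,"z":0,"rx":0,"ry":0,"rz":0},{"x":2.5,"y":-2.8,"z":0,"rx":0,"ry":0,"rz":0},{"x":2.5,"y":-2.8,"z":0,"rx":0,"ry":0,"rz":0}]}}

```text
time_s: 1.43
eef_pos: [0.5124, -0.1969, 0.2142]
tool_rot: [-0.0, 1.0, -0.0, -0.0]
ft_force: [-0.3, 0.0, 0.5]
finger_gap: 0.0003
```

>>> {"api": "carry_out", "payload": {"motion": [{"x":2.1,"y":-2.6,"z":0,"rx":0,"ry":0,"rz":0},{"x":2.1,"y":-2.6,"z":0,"rx":0,"ry":0,"rz":0},{"x":2.1,"y":-2.5,"z":0,"rx":0,"ry":0,"rz":0},{"x":0,"y":0,"z":2.5,"rx":0,"ry":0,"rz":0},{"x":0,"y":0,"z":2.5,"rx":0,"ry":0,"rz":0},{"x":0,"y":0,"z":2.5,"rx":0,"ry":0,"rz":0},{"x":0,"y":0,"z":2.7,"rx":0,"ry":0,"rz":0},{"x":0,"y":0,"z":0,"rx":0,"ry":0,"rz":0}]}}

```text
time_s: 2.1
eef_pos: [0.5703, -0.1197, 0.1061]
tool_rot: [-0.002, 1.0, -0.0, -0.005]
ft_force: [-0.7, 0.5, -1.0]
finger_gap: 0.0002
```

Run:
```python
from plant import sensors, vision
import cv2,numpy as np
s=sensors.get_state();print(s["eef_pos"],s["q"].round(2),s["ft_force"].round(2),s["finger_gap"])
a,_=vision.camera("scene");b,_=vision.camera("top")
a=cv2.resize(a[55:205,170:340],None,fx=3.5,fy=3.5,interpolation=2);b=cv2.resize(b[120:260,320:490],None,fx=3.5,fy=3.5,interpolation=2)
h=max(len(a),len(b));f=lambda i:cv2.copyMakeBorder(i,0,h-len(i),0,0,0)
cv2.imwrite("pics/ap.png",cv2.resize(cv2.convertScaleAbs(np.hstack([f(a),f(b)])[:,:,::-1],alpha=1.7),(800,int(h*800/1190))))
```

```text
[ 0.57026532 -0.11972189  0.10608451] [-0.41  0.29  1.66 -0.    1.2   1.16] [-0.72  0.5  -1.  ] 0.00023403158089881524
```

View pics/ap.png

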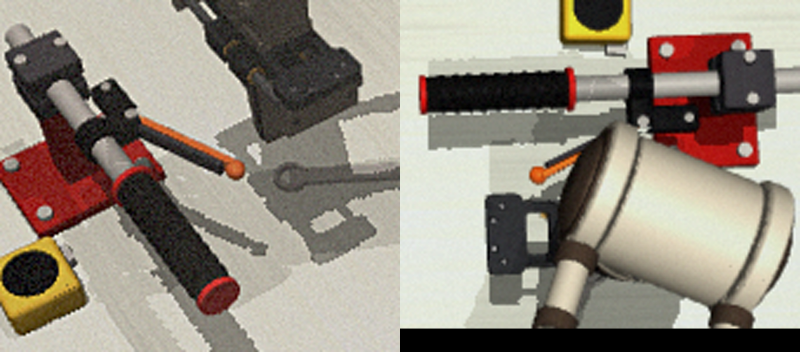

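The scene view (left) shows the gripper body clear of the lever, whose tip is at about (235,169) in this composite. In the top view (right) the wrist partly covers the lever. Next I'll close in gently.

>>> {"api": "carry_out", "payload": {"motion": [{"x":0.8,"y":0,"z":-0.3,"rx":0,"ry":0,"rz":0},{"x":0.8,"y":0,"z":0,"rx":0,"ry":0,"rz":0},{"x":0.8,"y":0,"z":0,"rx":0,"ry":0,"rz":0},{"x":0.6,"y":0,"z":0,"rx":0,"ry":0,"rz":0},{"x":0,"y":0,"z":0,"rx":0,"ry":0,"rz":0},{"x":0,"y":0,"z":0,"rx":0,"ry":0,"rz":0}]}}

```text
time_s: 2.7
eef_pos: [0.605, -0.1218, 0.1159]
tool_rot: [0.0, 1.0, 0.0, 0.0]
ft_force: [-0.6, -0.3, 0.4]
finger_gap: 0.0
```

Run:
```python
from plant import sensors, vision
import cv2,numpy as np
s=sensors.get_state();print(s["eef_pos"],s["q"].round(2),s["ft_force"].round(2),s["finger_gap"])
print(vision.camera_info("wrist")["mount"].round(3))
a,_=vision.camera("scene");b,_=vision.camera("wrist")
a=cv2.resize(a[75:175,200:340],None,fx=2.86,fy=2.86,interpolation=2);b=cv2.resize(b,(400,250))
h=max(len(a),len(b));f=lambda i:cv2.copyMakeBorder(i,0,h-len(i),0,0,0)
cv2.imwrite("pics/ap2.png",cv2.convertScaleAbs(np.hstack([f(a),f(b)])[:,:,::-1],alpha=1.7))
```

```text
[ 0.60502475 -0.12179891  0.11586623] [-0.39  0.35  1.57 -0.    1.22  1.18] [-0.58 -0.26  0.43] 9.848504609453795e-06
[[-0.001  0.972  0.236  0.066]
 [ 1.     0.001 -0.     0.   ]
 [-0.001  0.236 -0.972 -0.17 ]
 [ 0.     0.     0.     1.   ]]
```

View pics/ap2.png

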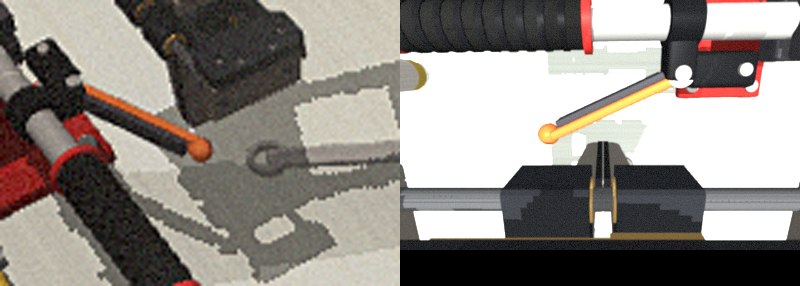

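Run:
```python
from plant import sensors, vision
import cv2,numpy as np
b,d=vision.camera("wrist");np.savez("w.npz",b=b,d=d,K=vision.camera_info("wrist")["K"])
print(vision.camera_info("wrist")["K"])
cv2.imwrite("pics/w2.png",cv2.resize(b[80:300,200:440],None,fx=2.7,fy=2.7,interpolation=2)[:,:,::-1])
print(d[200:300:8,300:346:4].round(3))
```

```text
[[356.14917607   0.         324.35255879]
 [  0.         356.14917607 197.11725327]
 [  0.           0.           1.        ]]
[[0.153 0.294 0.294 0.294 0.294 0.294 0.295 0.293 0.294 0.295 0.293 0.294]
 [0.296 0.295 0.297 0.296 0.296 0.295 0.296 0.296 0.296 0.297 0.296 0.294]
 [0.299 0.298 0.298 0.298 0.298 0.    0.297 0.296 0.298 0.297 0.298 0.298]
 [0.299 0.299 0.299 0.299 0.297 0.299 0.3   0.299 0.3   0.299 0.301 0.299]
 [0.172 0.172 0.171 0.17  0.169 0.169 0.168 0.169 0.169 0.172 0.172 0.171]
 [0.16  0.16  0.159 0.161 0.158 0.158 0.158 0.158 0.16  0.16  0.159 0.159]
 [0.15  0.151 0.151 0.149 0.149 0.15  0.149 0.149 0.149 0.15  0.15  0.151]
 [0.141 0.141 0.141 0.141 0.14  0.14  0.146 0.142 0.141 0.141 0.14  0.14 ]
 [0.082 0.083 0.133 0.133 0.133 0.135 0.146 0.134 0.134 0.134 0.132 0.084]
 [0.078 0.078 0.127 0.126 0.126 0.127 0.146 0.127 0.127 0.126 0.125 0.078]
 [0.075 0.074 0.119 0.12  0.122 0.121 0.145 0.122 0.123 0.121 0.119 0.076]
 [0.071 0.072 0.075 0.117 0.117 0.118 0.146 0.119 0.118 0.117 0.074 0.074]
 [0.069 0.072 0.072 0.117 0.119 0.118 0.146 0.118 0.118 0.118 0.075 0.071]]
```

View pics/w2.png

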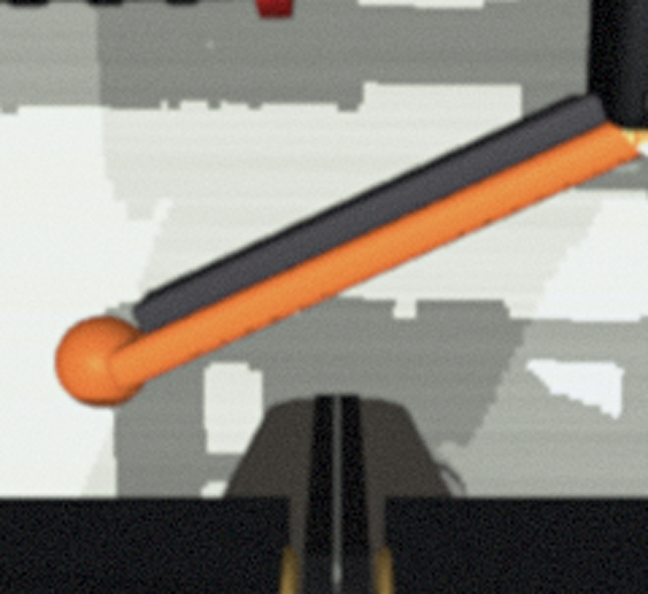

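The wrist view shows the closed finger tips at about (340,400), well outside the orange face. The tips are tapered to about 25 mm wide, so I'll shift 9 mm towards the free end and then press slowly.

>>> {"api": "carry_out", "payload": {"motion": [{"x":0,"y":-0.5,"z":0.2,"rx":0,"ry":0,"rz":0},{"x":0,"y":-0.4,"z":0,"rx":0,"ry":0,"rz":0},{"x":0.2,"y":0,"z":0,"rx":0,"ry":0,"rz":0},{"x":0.2,"y":0,"z":0,"rx":0,"ry":0,"rz":0},{"x":0.2,"y":0,"z":0,"rx":0,"ry":0,"rz":0},{"x":0.2,"y":0,"z":0,"rx":0,"ry":0,"rz":0},{"x":0.2,"y":0,"z":0,"rx":0,"ry":0,"rz":0},{"x":0.2,"y":0,"z":0,"rx":0,"ry":0,"rz":0}]}}

```text
time_s: 3.52
eef_pos: [0.6169, -0.1129, 0.1136]
tool_rot: [0.0, 1.0, -0.0, 0.0]
ft_force: [-0.0, 0.5, 0.8]
finger_gap: 0.0005
```

>>> {"api": "carry_out", "payload": {"motion": [{"x":0.2,"y":-0.07,"z":0,"rx":0,"ry":0,"rz":0},{"x":0.2,"y":-0.07,"z":0,"rx":0,"ry":0,"rz":0},{"x":0.2,"y":-0.07,"z":0,"rx":0,"ry":0,"rz":0},{"x":0.2,"y":-0.07,"z":0,"rx":0,"ry":0,"rz":0}]}}

```text
time_s: 3.85
eef_pos: [0.6242, -0.1096, 0.1134]
tool_rot: [-0.0, 1.0, -0.0, -0.001]
ft_force: [-3.2, 0.7, 1.6]
finger_gap: 0.0001
```

>>> {"api": "carry_out", "payload": {"motion": [{"x":0.2,"y":-0.07,"z":0,"rx":0,"ry":0,"rz":0},{"x":0.2,"y":-0.07,"z":0,"rx":0,"ry":0,"rz":0},{"x":0.2,"y":-0.07,"z":0,"rx":0,"ry":0,"rz":0},{"x":0.2,"y":-0.07,"z":0,"rx":0,"ry":0,"rz":0},{"x":0.2,"y":-0.05,"z":0,"rx":0,"ry":0,"rz":0},{"x":0.2,"y":-0.05,"z":0,"rx":0,"ry":0,"rz":0}]}}

```text
time_s: 4.35
eef_pos: [0.6362, -0.1055, 0.1133]
tool_rot: [-0.001, 1.0, 0.0, -0.001]
ft_force: [-5.4, 2.2, 1.5]
finger_gap: 0.0004
```

>>> {"api": "carry_out", "payload": {"motion": [{"x":0.1,"y":0,"z":0,"rx":0,"ry":0,"rz":0},{"x":0.1,"y":0,"z":0,"rx":0,"ry":0,"rz":0},{"x":0.1,"y":0,"z":0,"rx":0,"ry":0,"rz":0}]}}

```text
time_s: 4.6
eef_pos: [0.6389, -0.1053, 0.1131]
tool_rot: [-0.001, 1.0, 0.0, -0.001]
ft_force: [-6.6, 3.4, 1.8]
finger_gap: 0.0004
```

>>> {"api": "carry_out", "payload": {"motion": [{"x":0.1,"y":0,"z":0,"rx":0,"ry":0,"rz":0},{"x":0.1,"y":0,"z":0,"rx":0,"ry":0,"rz":0},{"x":0.1,"y":0,"z":0,"rx":0,"ry":0,"rz":0}]}}

```text
time_s: 4.85
eef_pos: [0.6417, -0.105, 0.113]
tool_rot: [-0.001, 1.0, 0.0, -0.001]
ft_force: [-6.4, 4.3, 2.9]
finger_gap: 0.0004
```

>>> {"api": "carry_out", "payload": {"motion": [{"x":0.1,"y":0,"z":0,"rx":0,"ry":0,"rz":0},{"x":0.1,"y":0,"z":0,"rx":0,"ry":0,"rz":0}]}}

```text
time_s: 5.02
eef_pos: [0.6436, -0.1049, 0.1129]
tool_rot: [-0.001, 1.0, 0.0, -0.002]
ft_force: [-6.7, 4.1, 2.7]
finger_gap: 0.0005
```

>>> {"api": "carry_out", "payload": {"motion": [{"x":0.1,"y":0,"z":0,"rx":0,"ry":0,"rz":0},{"x":0.1,"y":0,"z":0,"rx":0,"ry":0,"rz":0}]}}

```text
time_s: 5.18
eef_pos: [0.6451, -0.1047, 0.1128]
tool_rot: [-0.001, 1.0, 0.0, -0.002]
ft_force: [-10.2, 5.0, 4.6]
finger_gap: 0.0005
```

Run:
```python
from plant import sensors, vision
import cv2
s=sensors.get_state();print(s["eef_pos"],s["ft_force"].round(2))
b,d=vision.camera("wrist")
cv2.imwrite("pics/w3.png",cv2.resize(b[0:300,180:460],None,fx=2,fy=2,interpolation=2)[:,:,::-1])
```

```text
[ 0.64511154 -0.10465481  0.11282877] [-10.23   5.     4.63]
```

View pics/w3.png

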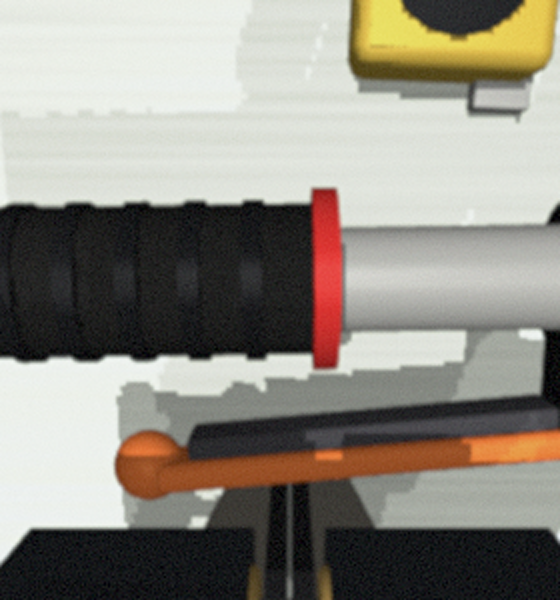

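The wrist view shows the lever nearly parallel to the grip, with its ball at (150,465), clear of the grip, and the fingers only on the orange outer side. The force rose to 10 N, so it is at the stop; I'll press slightly more and hold.

>>> {"api": "carry_out", "payload": {"motion": [{"x":0.1,"y":0,"z":0,"rx":0,"ry":0,"rz":0},{"x":0,"y":0,"z":0,"rx":0,"ry":0,"rz":0},{"x":0,"y":0,"z":0,"rx":0,"ry":0,"rz":0}]}}

```text
time_s: 5.48
eef_pos: [0.6452, -0.1046, 0.1128]
tool_rot: [-0.001, 1.0, 0.0, -0.003]
ft_force: [-11.2, 3.9, 5.5]
finger_gap: 0.0005
```

>>> {"api": "carry_out", "payload": {"motion": [{"x":0.1,"y":0,"z":0,"rx":0,"ry":0,"rz":0},{"x":0,"y":0,"z":0,"rx":0,"ry":0,"rz":0},{"x":0,"y":0,"z":0,"rx":0,"ry":0,"rz":0},{"x":0,"y":0,"z":0,"rx":0,"ry":0,"rz":0},{"x":0,"y":0,"z":0,"rx":0,"ry":0,"rz":0},{"x":0,"y":0,"z":0,"rx":0,"ry":0,"rz":0},{"x":0,"y":0,"z":0,"rx":0,"ry":0,"rz":0},{"x":0,"y":0,"z":0,"rx":0,"ry":0,"rz":0}]}}

```text
time_s: 6.15
eef_pos: [0.6454, -0.1046, 0.1128]
tool_rot: [-0.001, 1.0, 0.0, -0.004]
ft_force: [-14.7, 4.7, 6.2]
finger_gap: 0.0005
```

>>> {"api": "carry_out", "payload": {"motion": [{"x":0,"y":0,"z":0,"rx":0,"ry":0,"rz":0},{"x":0,"y":0,"z":0,"rx":0,"ry":0,"rz":0},{"x":0,"y":0,"z":0,"rx":0,"ry":0,"rz":0},{"x":0,"y":0,"z":0,"rx":0,"ry":0,"rz":0},{"x":0,"y":0,"z":0,"rx":0,"ry":0,"rz":0},{"x":0,"y":0,"z":0,"rx":0,"ry":0,"rz":0},{"x":0,"y":0,"z":0,"rx":0,"ry":0,"rz":0},{"x":0,"y":0,"z":0,"rx":0,"ry":0,"rz":0}]}}

```text
time_s: 6.82
eef_pos: [0.6454, -0.1046, 0.1128]
tool_rot: [-0.001, 1.0, 0.0, -0.004]
ft_force: [-14.4, 3.0, 7.0]
finger_gap: 0.0005
```

>>> {"api": "carry_out", "payload": {"motion": [{"x":0,"y":0,"z":0,"rx":0,"ry":0,"rz":0},{"x":0,"y":0,"z":0,"rx":0,"ry":0,"rz":0},{"x":0,"y":0,"z":0,"rx":0,"ry":0,"rz":0},{"x":0,"y":0,"z":0,"rx":0,"ry":0,"rz":0},{"x":0,"y":0,"z":0,"rx":0,"ry":0,"rz":0},{"x":0,"y":0,"z":0,"rx":0,"ry":0,"rz":0},{"x":0,"y":0,"z":0,"rx":0,"ry":0,"rz":0},{"x":0,"y":0,"z":0,"rx":0,"ry":0,"rz":0}]}}

```text
time_s: 7.48
eef_pos: [0.6454, -0.1046, 0.1128]
tool_rot: [-0.001, 1.0, 0.0, -0.004]
ft_force: [-14.5, 4.1, 7.2]
finger_gap: 0.0001
```

>>> {"api": "carry_out", "payload": {"motion": [{"x":0,"y":0,"z":0,"rx":0,"ry":0,"rz":0},{"x":0,"y":0,"z":0,"rx":0,"ry":0,"rz":0},{"x":0,"y":0,"z":0,"rx":0,"ry":0,"rz":0},{"x":0,"y":0,"z":0,"rx":0,"ry":0,"rz":0},{"x":0,"y":0,"z":0,"rx":0,"ry":0,"rz":0},{"x":0,"y":0,"z":0,"rx":0,"ry":0,"rz":0},{"x":0,"y":0,"z":0,"rx":0,"ry":0,"rz":0},{"x":0,"y":0,"z":0,"rx":0,"ry":0,"rz":0}]}}

```text
time_s: 8.15
eef_pos: [0.6454, -0.1046, 0.1128]
tool_rot: [-0.001, 1.0, 0.0, -0.004]
ft_force: [-14.3, 4.5, 8.2]
finger_gap: 0.0001
```

>>> {"api": "carry_out", "payload": {"motion": [{"x":-0.2,"y":0,"z":0,"rx":0,"ry":0,"rz":0},{"x":-0.2,"y":0.05,"z":0,"rx":0,"ry":0,"rz":0},{"x":-0.2,"y":0.05,"z":0,"rx":0,"ry":0,"rz":0},{"x":-0.2,"y":0.05,"z":0,"rx":0,"ry":0,"rz":0},{"x":-0.2,"y":0.06,"z":0,"rx":0,"ry":0,"rz":0},{"x":-0.2,"y":0.06,"z":0,"rx":0,"ry":0,"rz":0},{"x":-0.2,"y":0.07,"z":0,"rx":0,"ry":0,"rz":0},{"x":-0.2,"y":0.07,"z":0,"rx":0,"ry":0,"rz":0}]}}

```text
time_s: 8.82
eef_pos: [0.6318, -0.1095, 0.1128]
tool_rot: [-0.001, 1.0, 0.0, -0.001]
ft_force: [-4.0, 2.1, 0.1]
finger_gap: 0.0004
```

>>> {"api": "carry_out", "payload": {"motion": [{"x":-0.2,"y":0.07,"z":0,"rx":0,"ry":0,"rz":0},{"x":-0.2,"y":0.07,"z":0,"rx":0,"ry":0,"rz":0},{"x":-0.2,"y":0.07,"z":0,"rx":0,"ry":0,"rz":0},{"x":-0.2,"y":0.07,"z":0,"rx":0,"ry":0,"rz":0},{"x":-0.2,"y":0.08,"z":0,"rx":0,"ry":0,"rz":0},{"x":-0.1,"y":0,"z":0,"rx":0,"ry":0,"rz":0},{"x":-0.1,"y":0,"z":0,"rx":0,"ry":0,"rz":0},{"x":-0.1,"y":0,"z":0,"rx":0,"ry":0,"rz":0}]}}

```text
time_s: 9.48
eef_pos: [0.6202, -0.1146, 0.1141]
tool_rot: [0.001, 1.0, -0.0, 0.001]
ft_force: [-1.6, -2.2, -1.2]
finger_gap: 0.0005
```

>>> {"api": "carry_out", "payload": {"motion": [{"x":-0.1,"y":0,"z":0,"rx":0,"ry":0,"rz":0},{"x":-0.1,"y":0,"z":0,"rx":0,"ry":0,"rz":0},{"x":-0.1,"y":0,"z":0,"rx":0,"ry":0,"rz":0},{"x":-0.1,"y":0,"z":0,"rx":0,"ry":0,"rz":0},{"x":-0.1,"y":0,"z":0,"rx":0,"ry":0,"rz":0},{"x":-0.1,"y":0,"z":0,"rx":0,"ry":0,"rz":0},{"x":-0.1,"y":0,"z":0,"rx":0,"ry":0,"rz":0},{"x":-0.1,"y":0,"z":0,"rx":0,"ry":0,"rz":0}]}}

```text
time_s: 10.15
eef_pos: [0.6116, -0.1137, 0.1136]
tool_rot: [-0.0, 1.0, -0.0, 0.0]
ft_force: [-0.2, 0.4, -0.5]
finger_gap: 0.0009
```

Now I'll move clear, away from the lever and then up, and check.

>>> {"api": "carry_out", "payload": {"motion": [{"x":-0.8,"y":0,"z":0,"rx":0,"ry":0,"rz":0},{"x":-1.5,"y":0,"z":0,"rx":0,"ry":0,"rz":0},{"x":-2.5,"y":0,"z":0,"rx":0,"ry":0,"rz":0},{"x":-2.5,"y":0,"z":0,"rx":0,"ry":0,"rz":0},{"x":-2.5,"y":0,"z":-2,"rx":0,"ry":0,"rz":0},{"x":-2.5,"y":1,"z":-2,"rx":0,"ry":0,"rz":0},{"x":-2.5,"y":2,"z":-2,"rx":0,"ry":0,"rz":0},{"x":-2,"y":2,"z":-2,"rx":0,"ry":0,"rz":0}]}}

```text
time_s: 10.82
eef_pos: [0.4414, -0.1633, 0.194]
tool_rot: [-0.0, 1.0, 0.001, -0.0]
ft_force: [0.4, -0.9, -0.0]
finger_gap: 0.0005
```

>>> {"api": "carry_out", "payload": {"motion": [{"x":-1,"y":2.5,"z":0,"rx":0,"ry":0,"rz":0},{"x":-1,"y":2.5,"z":0,"rx":0,"ry":0,"rz":0},{"x":0,"y":2.5,"z":0,"rx":0,"ry":0,"rz":0},{"x":0,"y":2.5,"z":0,"rx":0,"ry":0,"rz":0},{"x":0,"y":0,"z":0,"rx":0,"ry":0,"rz":0},{"x":0,"y":0,"z":0,"rx":0,"ry":0,"rz":0},{"x":0,"y":0,"z":0,"rx":0,"ry":0,"rz":0},{"x":0,"y":0,"z":0,"rx":0,"ry":0,"rz":0}]}}

```text
time_s: 11.48
eef_pos: [0.4235, -0.2627, 0.1934]
tool_rot: [-0.0, 1.0, 0.0, -0.0]
ft_force: [0.1, 0.1, 0.6]
finger_gap: 0.0004
```

Run:
```python
from plant import sensors, vision
import cv2,numpy as np
s=sensors.get_state();print(s["time_s"],s["eef_pos"],s["ft_force"].round(2))
for n in("scene","top"):
    b,_=vision.camera(n);h=cv2.cvtColor(b,cv2.COLOR_RGB2HSV)
    m=(h[...,0]>5)&(h[...,0]<16)&(h[...,1]>150)&(h[...,2]>60)
    x0,x1,y0,y1=(225,300,90,140) if n=="scene" else (360,430,165,205)
    p0=np.load(n+"0.npz")["p"];h0=cv2.cvtColor(p0,cv2.COLOR_RGB2HSV);m0=(h0[...,0]>5)&(h0[...,0]<16)&(h0[...,1]>150)&(h0[...,2]>60)
    for q in(m0,m): v,u=np.nonzero(q[y0:y1,x0:x1]);print(n,len(u),u.mean()+x0,v.mean()+y0,(u+x0).min() if n=="top" else (u+x0).max(),v.max()+y0)
    if n=="top": cv2.imwrite("pics/end.png",np.vstack([cv2.convertScaleAbs(i[70:300,260:500,::-1],alpha=1.7) for i in(p0,b)]))
```

```text
11.4833 [ 0.42349512 -0.26270827  0.193393  ] [0.1  0.07 0.61]
scene 160 254.75 117.95 273 130
scene 160 254.2 117.65625 273 130
top 140 395.15 186.1642857142857 375 197
top 141 395.4255319148936 186.04255319148936 375 197
```

View pics/end.png

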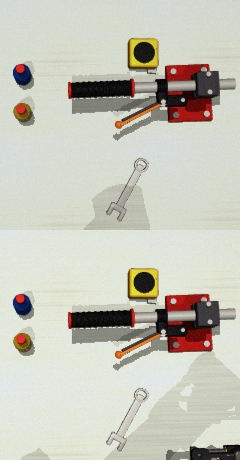

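The before (top) and after (bottom) views match: the lever's tip is at (119,124) and (119,354), the same place allowing for the 230-pixel stacking offset. Bottle, wrench and tape have not moved and the arm is clear, so I'll hand it in.

```bash
python3 -c "
from plant import env
print(env.finish_job())"
```

```text
the job is handed in; nothing more can be done
None
```

I pressed the brake lever in to its stop with the closed fingers on its outer side, held it, eased it back out, moved clear and handed the job in. No verdict is reported.

- **Hold:** I held it at about 14 N for about 2.7 s. The position no longer moved when I commanded a further 2 mm, which confirmed the stop.
- **Ease-out:** the fingers backed off 1–2 mm per row. The wrist force fell steadily to near zero, with no sign of a snap.
- **Contact point:** the finger tips proved tapered, so contact was probably about 75–85 mm from the pivot, not exactly at the 85 mm point.
- **Last checks:** the lever's outline matches the starting pictures to within about half a pixel in both views. The bottle, wrench and tape look unmoved in the top view, judged by eye. The arm is clear with the wrist force near zero, at about 11.5 s.

No check failed or disagreed. The first move calls were refused because my rows left out some values, and nothing moved then.

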